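# Fill the blow-off tray and hold the air valve open

### The arm

A 6-joint arm with a two-finger parallel gripper is mounted at the origin on the work surface. World frame = base frame: x ahead of the robot, y to its left, z up, the work surface at z = 0. Lengths are in m, angles in rad, forces in N, time in s.
With the tool pointing down it reaches from about 0.375 to 0.975 m from the base axis. Payload 3.8 kg.
Tool frame: the origin (TCP) lies midway between the tips of the shut fingers; the grasp point (between the pads) lies 19 mm behind it; z points along the fingers, y is the line along which they close (so a half turn about z gives the same grasp; the last joint's range is limited). The gripper opens to 88 mm and grips with 3 to 60 N. Pads are 18 mm wide; open, the fingers measure 123 mm over their backs; the gripper's body (75 mm by 187 mm) begins 45 mm behind the grasp point.
Start: joints at [-1.282, 0.264, 1.604, -0, 1.274, -0.037], TCP at [0.216, -0.639, 0.239] pointing down, gripper open.
Joint ranges: [-2.63, 2.63], [-0.94, 2.18], [0.31, 2.57], [-1.31, 4.45], [0, 2.66], [-2.55, 2.55]. Speed limits (rad/s): [2.57, 2.57, 3.14, 3.14, 3.14, 3.14].

### API

Orientations are given as a rotation vector (axis times angle).
In Python, from cell import manip, inverse_kinematics, cams, order gives the robot as it stands. Calls block until the motion is done:
- manip.move_pose(position, orientation): joint-space move of the TCP to a pose.
- manip.move_linear(position, rate=0.15, rot=None): straight line of the TCP; rot=None keeps the orientation; rate is the mean speed in m/s.
- manip.set_joints(angles): joint-space move.
- manip.set_gripper(opening, force=None): finger opening in m; force is the grip in N (None keeps the last); returns when the fingers have stopped.
- manip.dwell(seconds).
- inverse_kinematics(position, orientation): joint angles nearest the present ones, or None.
- manip.state(): the state.
- cams.capture(name): name is "side" or "top"; returns a dict with "image" (384x512x3 uint8, blue, green, red), "z_map" (384x512 float32, m along the optical axis (not along the pixel's ray), 0 where there is no reading), "intrinsics" (3x3 intrinsics, pixels), "k1" (the pictures are not rectified: a ray, as slopes to the right and down, at radius r is drawn at 1 + k1 r^2 times it, then the intrinsics apply), "position" and "orientation" of the camera in the world. Camera axes: x right, y down, z forward; pixel columns grow to the right and rows downward; lengths in m; the calibration is good to about 2 mm. A picture is of the moment at which its call begins.
A pose or a line that the arm cannot do raises manip.IKError and nothing moves.
- order.close_job(): hands the job in; it is judged then, once.
The state is a dict: "clock": time; "joint_pos": joint angles; "joint_velocities": joint speeds; "tau": joint torques, N m; "tool_pos": TCP position; "tcp_rot": TCP orientation; "contact_force": force on the tool from outside, world axes, zero at the start; "moment": the same for the moment, N m; "gripper_width": finger opening in m; "grasp_force": force on a finger pad.
Only numpy, scipy, OpenCV 4.12 (cv2) and the standard library are available. Lean on these libraries where they do the work, as an engineer would, in place of code of your own. Each camera call takes 0.05 s, during which the arm holds its last target. There are 200 camera calls.

### The job

Stand the two turned steel helmet spikes that are still on the bench upright in the two empty cells of the blow-off tray, one to a cell on their feet, and let them go. Only once the tray is full, flip the safety catch on the air valve right over so that it is clear of the lever, then pull the valve's ball-ended lever all the way over to its stop on the catch-tab (front) side and keep holding it there against its return spring: you finish while still holding the lever fully open, with the catch still flipped and all four spikes still standing in their cells. Leave the other things on the bench where they are.

Things in the scene. Friction and masses are not known exactly. Their poses are not given: they have to be found in the camera images.
- spike1: Turned steel helmet spike, 94 mm tall, about 300 g: round foot 40 mm across, 6 mm thick; waist 18 mm across at 24-34 mm up; cylindrical grip band 29 mm across at 40-60 mm up; then a spire to a blunt point. Origin: centre of the foot's underside, z up its axis. Stands loose on the bench at the start, upright, on the robot's side of the middle; to be loaded.
- spike2: Turned steel helmet spike, 94 mm tall, about 300 g: round foot 40 mm across, 6 mm thick; waist 18 mm across at 24-34 mm up; cylindrical grip band 29 mm across at 40-60 mm up; then a spire to a blunt point. Origin: centre of the foot's underside, z up its axis. Same piece as spike1; stands loose on the bench at the start, upright, farther from the robot; to be loaded.
- spike3: Turned steel helmet spike, 94 mm tall, about 300 g: round foot 40 mm across, 6 mm thick; waist 18 mm across at 24-34 mm up; cylindrical grip band 29 mm across at 40-60 mm up; then a spire to a blunt point. Origin: centre of the foot's underside, z up its axis. Already stands in cell3 of the tray and stays there.
- spike4: Turned steel helmet spike, 94 mm tall, about 300 g: round foot 40 mm across, 6 mm thick; waist 18 mm across at 24-34 mm up; cylindrical grip band 29 mm across at 40-60 mm up; then a spire to a blunt point. Origin: centre of the foot's underside, z up its axis. Already stands in cell4 of the tray and stays there.
- airtray: Blow-off tray bolted to the bench, left or right of the robot: 140 x 140 mm, 2 x 2 cells, each 64 x 64 mm inside, centres 34 mm from the middle. Wall and divider tops 36 mm above the bench, cell floors 10 mm. A brass nozzle pipe 160 mm long runs along y at x +105 mm, top 93 mm up. Origin: tray's middle at bench level; x points to the pipe, z up.
- cell1 (a point): Centre of the floor of the empty cell at x -34, y -34 mm of the tray's frame (axes as the tray's). Its side neighbours are the filled cells; cell2 lies diagonally across.
- cell2 (a point): Centre of the floor of the other empty cell, at x +34, y +34 mm of the tray's frame, next to the nozzle pipe.
- cell3 (a point): Centre of the floor of the cell at x -34, y +34 mm of the tray's frame, filled at the start by spike3.
- cell4 (a point): Centre of the floor of the cell at x +34, y -34 mm of the tray's frame, filled at the start by spike4.
- valve: Air valve bolted to the bench on the other side. Two steel gate plates (x +-40, y +-22 mm, tops 134 mm up), the lever swings between them about a hinge along y at x 0, y 0, 105 mm up. Catch shaft along x at y +28 mm, 140 mm up, x -60 to +18. Filter-regulator with gauge at y -47 to -93 mm, top 138 mm. Origin: valve's middle at bench level; front -x, left y, z up.
- lever (a joint): Valve lever angle (rad): 0 = shut, leaning 0.5 rad to the valve's +x (back); 1.0 = open, at its stop, leaning 0.5 rad to the front (-x). A spring returns it to 0 when let go: the pull at the ball grows from about 3 N to 9.5 N at the stop. While the catch is closed its bar stops the lever at about 0.1 rad (0.2 if forced).
- lever_knob (a point): Centre of the black ball (32 mm across) at the lever's end, 130 mm from the lever's hinge; the lever is a steel rod 10 mm thick. The ball is about 219 mm above the bench at both ends of its travel, 235 mm midway.
- catch (a joint): Safety catch angle (rad): near 0 = closed, its bar lying level across the gate in front of the lever, its thumb tab upright; it turns about its shaft, bar rising, tab going over to the valve's +y, to a stop at 1.6. Clear of the lever from 1.2 on. Light friction (about 1 N at the tab) keeps it where it is left.
- catch_tab (a point): Point on the catch's steel thumb tab, 36 mm from the shaft's axis. The tab is a plate 20 mm wide along the valve's x, 6 mm thick, centred at x -50 mm, y +28 mm of the valve; closed, it stands upright with its top 182 mm above the bench. Push it over to the valve's +y and then down. Its x lies along the shaft, its z along the tab.
- bench_block: Bystander: dark steel block 50 x 50 x 22 mm between the two loose spikes. Origin: centre of its underside.
- wax_tin: Bystander: flat round metal tin 50 mm across, 24 mm tall, between the two loose spikes. Origin: centre of its underside.
- hammer: Bystander: hammer 290 mm long lying close in front of the robot. Origin on its underside.
- pliers: Bystander: pliers about 150 mm long lying flat, at the robot's front left. Origin at the pivot.
- file: Bystander: flat file with wooden handle, 310 mm long, at the robot's front right. Origin near its middle.
Mind the look-alikes: they are no part of the job. Leave any green look-alike of the spike1 alone.

How it is judged:
On the way, in this order (a step that is already met when the one before it is completed fails the run):
1. all four spikes stand upright in the tray, one to a cell, the two new ones let go (((horizontal distance between spike1 and cell1 below 0.021 m and z of spike1 in the frame of cell1 between -0.004 and 0.006 m and angle between each of spike1, spike2's own z axis and vertical below 0.12 rad and horizontal distance between spike2 and cell2 below 0.021 m and z of spike2 in the frame of cell2 between -0.004 and 0.006 m) or (horizontal distance between spike1 and cell2 below 0.021 m and z of spike1 in the frame of cell2 between -0.004 and 0.006 m and angle between each of spike1, spike2's own z axis and vertical below 0.12 rad and horizontal distance between spike2 and cell1 below 0.021 m and z of spike2 in the frame of cell1 between -0.004 and 0.006 m)) and horizontal distance between spike3 and cell3 below 0.021 m and z of spike3 in the frame of cell3 between -0.004 and 0.006 m and angle between each of spike3, spike4's own z axis and vertical below 0.12 rad and horizontal distance between spike4 and cell4 below 0.021 m and z of spike4 in the frame of cell4 between -0.004 and 0.006 m and linear speed of each of spike1, spike2, spike3, spike4 below 0.03 m/s and contact force between the fingers and spike1 below 0.2 N and contact force between the fingers and spike2 below 0.2 N and value of joint catch below 0.4 rad and value of joint lever below 0.2 rad), for 0.2 s.
2. the safety catch is flipped over, clear of the lever, which is still shut (value of joint catch above 1.2 rad and value of joint lever below 0.2 rad), for 0.1 s.
3. the lever is pulled to its open stop (value of joint lever above 0.9 rad), for 0.2 s.
At the end, for the whole second after the job is handed in: The robot holds the lever open (joint above 0.9 rad, at least 2 N on it); catch flipped (above 1.2 rad); all four spikes at rest in the tray, one per cell, upright within 0.12 rad, feet on the floor (-4 to +6 mm), within 21 mm of the cell's centre; spikes 1 and 2 released (value of joint lever above 0.9 rad and contact force between any of the fingers, the arm and lever above 2 N and value of joint catch above 1.2 rad and ((horizontal distance between spike1 and cell1 below 0.021 m and z of spike1 in the frame of cell1 between -0.004 and 0.006 m and angle between each of spike1, spike2's own z axis and vertical below 0.12 rad and horizontal distance between spike2 and cell2 below 0.021 m and z of spike2 in the frame of cell2 between -0.004 and 0.006 m) or (horizontal distance between spike1 and cell2 below 0.021 m and z of spike1 in the frame of cell2 between -0.004 and 0.006 m and angle between each of spike1, spike2's own z axis and vertical below 0.12 rad and horizontal distance between spike2 and cell1 below 0.021 m and z of spike2 in the frame of cell1 between -0.004 and 0.006 m)) and horizontal distance between spike3 and cell3 below 0.021 m and z of spike3 in the frame of cell3 between -0.004 and 0.006 m and angle between each of spike3, spike4's own z axis and vertical below 0.12 rad and horizontal distance between spike4 and cell4 below 0.021 m and z of spike4 in the frame of cell4 between -0.004 and 0.006 m and linear speed of each of spike1, spike2, spike3, spike4 below 0.03 m/s and contact force between the fingers and spike1 below 0.2 N and contact force between the fingers and spike2 below 0.2 N); the arm keeps its last pose, push and grip.
It fails at once if another thing on the bench is shifted by more than 30 mm (distance of any of bench_block, wax_tin, hammer, pliers, file from where it was at the start of the episode above 0.03 m).
It also fails if it takes over 72 s, if anything falls off the work surface, if the arm or the gripper's body presses on something with over 40 N, if the wrist force passes 120 N, or if a joint passes its speed limit or range.

## Working session

There is one attempt and no reset: what is moved stays moved. The work goes in short steps, each a Python script; the robot and the scene stay as the last script left them, time stands still between calls to the robot, and variables do not carry over. Pictures are saved under pics/ and viewed, at most 10 in all, crops included, and the job is handed in when it is done.

```bash
ls; mkdir -p pics; cat > h.py <<'E'
import numpy as np, cv2
from scipy.spatial.transform import Rotation as R
from cell import manip, inverse_kinematics, cams, order
def cap(n):
    c=cams.capture(n); np.savez('%s.npz'%n,**c); return c
def load(n): return dict(np.load('%s.npz'%n))
def rays(c,uv):
    K=np.array(c['intrinsics']);uv=np.atleast_2d(np.array(uv,float))
    d=(uv-K[[0,1],2])/K[[0,1],[0,1]]
    s=d.copy()
    for _ in range(20): s=d/(1+float(c['k1'])*(s**2).sum(1,keepdims=True))
    return np.c_[s,np.ones(len(s))]
def rot(c):
    o=np.array(c['orientation']); return o if o.shape==(3,3) else R.from_rotvec(o).as_matrix()
def onplane(c,uv,z):
    d=rays(c,uv)@rot(c).T; p=np.array(c['position']); return p+d*((z-p[2])/d[:,2])[:,None]
def proj(c,P):
    p=(np.atleast_2d(P)-c['position'])@rot(c); s=p[:,:2]/p[:,2:]; s=s*(1+float(c['k1'])*(s**2).sum(1,keepdims=True))
    K=c['intrinsics']; return s*K[[0,1],[0,1]]+K[[0,1],2]
def cloud(c):
    h,w=c['z_map'].shape; v,u=np.mgrid[:h,:w]
    r=rays(c,np.c_[u.ravel(),v.ravel()])*c['z_map'].reshape(-1,1)
    P=r@rot(c).T+c['position']; P[c['z_map'].ravel()==0]=np.nan; return P.reshape(h,w,3)
E
python3 - <<'E'
from h import *
for n in ['top','side']:
    c=cap(n); cv2.imwrite(f'pics/{n}0.png',cv2.resize(c['image'],(800,600)))
    print(n,c['position'],c['orientation'],c['k1'],c['intrinsics'])
s=manip.state(); print(s)
E
```

```text
pics
top [ 0.37795969 -0.00870603  1.14624856] [-2.13938349  2.1779512  -0.1034133 ] -0.10850223956318134 [[352.0954831    0.         253.99195334]
 [  0.         352.0954831  183.59226923]
 [  0.           0.           1.        ]]
side [-0.06423735 -0.68562514  0.76173905] [-2.0866903   0.70820063 -0.39749731] 0.026519560775938613 [[351.29398979   0.         256.48496212]
 [  0.         351.29398979 191.58181789]
 [  0.           0.           1.        ]]
{'clock': 0.1, 'joint_pos': array([-1.28189579e+00,  2.64679202e-01,  1.60522114e+00,  3.03308766e-05,
        1.27375865e+00, -3.68663816e-02]), 'joint_velocities': array([ 3.86929800e-06, -2.76793961e-03, -3.11264952e-03, -1.78574579e-04,
        6.21274339e-04, -6.01664872e-04]), 'tau': array([-5.71107466e-05, -5.03619754e+01, -3.58071756e+01,  7.30980607e-02,
        2.33220047e-02, -4.55636450e-05]), 'tool_pos': array([ 0.21586626, -0.63886047,  0.23752041]), 'tcp_rot': array([-3.09798571e+00, -5.09106951e-01,  3.62526030e-04]), 'contact_force': array([0.30124089, 0.02273573, 0.16190518]), 'moment': array([-0.00554898,  0.02258288, -0.00135655]), 'grasp_force': 0.0, 'gripper_width': 0.08834325034284685}
```

View pics/top0.png

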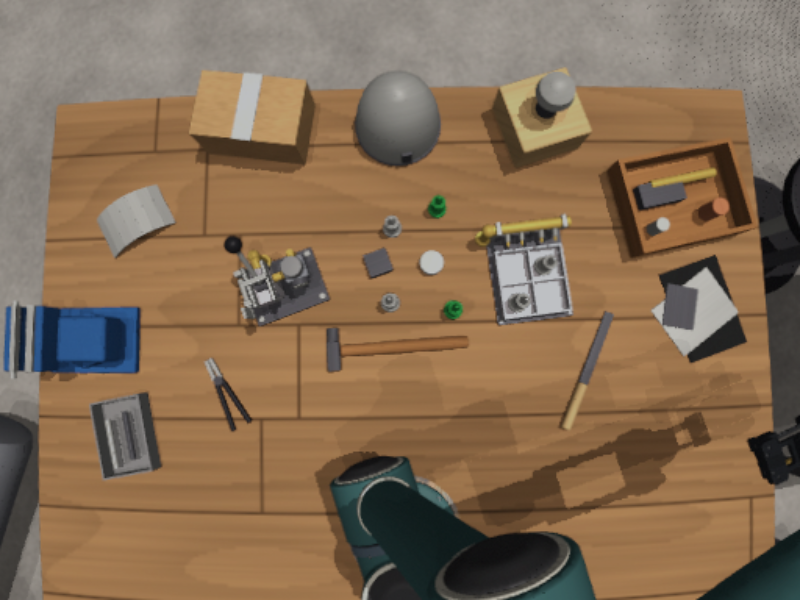

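View pics/side0.png

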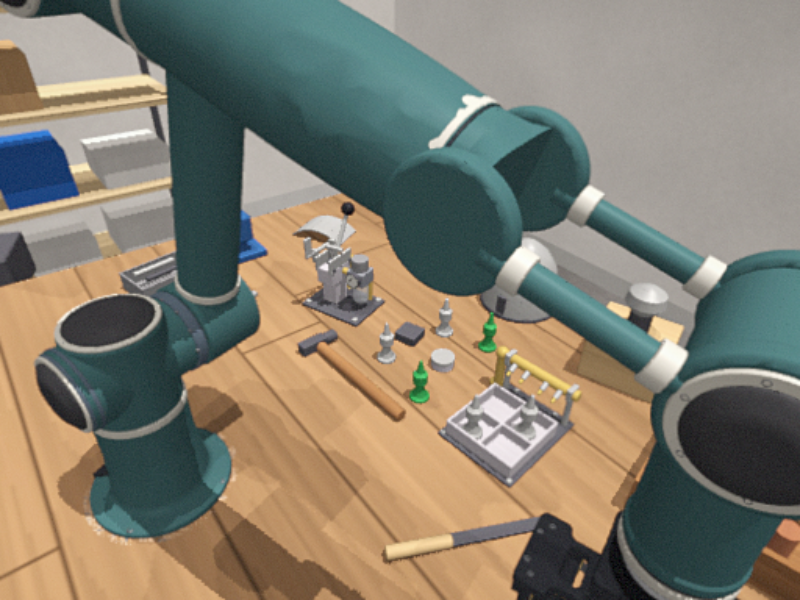

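The top view (800x600 view pixels) shows these candidates:
- **Grey loose spikes:** (390,302) near and (392,226) far.
- **Green look-alikes:** (453,310) and (438,207), to be left alone.
- **Spikes in the tray:** (521,300) and (547,262).
- **Empty cells:** lower-right (cell1) and upper-left (cell2).
- **Valve:** about (270,285), with its ball at (233,244).

The grey ones are spike1 and spike2. Next I'll measure them and check them in a close crop.

```bash
python3 - <<'E'
from h import *
t=load('top'); s=load('side')
a=cv2.resize(t['image'][115:215,140:380],(800,333),interpolation=cv2.INTER_CUBIC)
b=cv2.resize(s['image'][125:235,190:300],(266,266),interpolation=cv2.INTER_CUBIC)
b2=cv2.resize(s['image'][120:210,185:255],(207,266),interpolation=cv2.INTER_CUBIC)
b3=cv2.resize(s['image'][210:310,270:380],(293,266),interpolation=cv2.INTER_CUBIC)
cv2.imwrite('pics/crop1.png',np.vstack([a,np.hstack([b,b2,b3,np.zeros((266,34,3),np.uint8)])]))
P=cloud(t);Q=cloud(s)
hsv=cv2.cvtColor(t['image'],cv2.COLOR_BGR2HSV)
for n,(u,v) in dict(near=(250,193),far=(251,145),t3=(333,192),t4=(350,167)).items():
    sl=(slice(v-14,v+14),slice(u-14,u+14)); p=P[sl].reshape(-1,3)
    z=p[:,2]
    print(n,'zmax',np.nanmax(z), [ (lo,np.round([*(np.nanmin(q,0)[:2]+np.nanmax(q,0)[:2])/2,*(np.nanmax(q,0)-np.nanmin(q,0))[:2]],4),len(q)) for lo,hi in [(.004,.012),(.04,.063),(.08,.1)] for q in [p[(z>lo)&(z<hi)]] if len(q)])
print('bench z',np.nanmedian(P[200:210,200:205,2]),np.nanstd(P[200:210,200:205,2]),'side',np.nanmedian(Q[300:310,150:160,2]))
# tray
m=(P[...,2]>.030)&(P[...,2]<.042)&(P[...,1]<-.2)&(P[...,1]>-.5)&(P[...,0]>.3)&(P[...,0]<.75)
q=P[m][:,:2]; print('tray top',len(q),q.min(0),q.max(0),cv2.minAreaRect(q.astype(np.float32)))
# ball
for c,C,n in((t,P,'top'),(s,Q,'side')):
    g=c['image'].max(2); 
    m=(g<45)&(C[...,2]>.18)&(C[...,2]<.26)&(C[...,1]>.1)
    k,l,st,ce=cv2.connectedComponentsWithStats(m.astype(np.uint8)); i=1+np.argmax(st[1:,4]); 
    print(n,'ball',ce[i],st[i],np.nanmean(C[l==i],0),onplane(c,ce[i],.219))
E
```

```text
near zmax 0.09396642692734214 [(0.004, array([0.4856, 0.0225, 0.065 , 0.0838]), 43), (0.04, array([0.4717, 0.0226, 0.0254, 0.0281]), 31), (0.08, array([0.4725, 0.0232, 0.0065, 0.0063]), 9)]
far zmax 0.09194111695290497 [(0.004, array([0.6375, 0.0196, 0.0857, 0.0726]), 49), (0.04, array([0.6292, 0.0141, 0.0261, 0.0227]), 37), (0.08, array([0.6288, 0.0148, 0.0058, 0.0062]), 5)]
t3 zmax 0.1053112591451304 [(0.004, array([ 0.4727, -0.2495,  0.0892,  0.0921]), 381), (0.04, array([ 0.4759, -0.2184,  0.0432,  0.0296]), 8), (0.08, array([ 0.4658, -0.2412,  0.01  ,  0.0125]), 15)]
t4 zmax 0.10381692381546515 [(0.004, array([ 0.5541, -0.3075,  0.0915,  0.0917]), 265), (0.04, array([ 0.5537, -0.3076,  0.0506,  0.0438]), 11), (0.08, array([ 0.542 , -0.2988,  0.0098,  0.0094]), 14)]
bench z -0.00029272105506683577 0.0021603741557597086 side -0.0022974244014817846
tray top 448 [ 0.43374109 -0.49406778] [ 0.7493171  -0.20009212] ((0.5720506906509399, -0.36274856328964233), (0.18395695090293884, 0.4072158932685852), 35.694095611572266)
top ball [148.8        156.34117647] [144 151  11  11  85] [0.55754019 0.28391525 0.22914667] [[0.55953989 0.28715968 0.219     ]]
side ball [222.08695652 134.43478261] [219 132   7   6  23] [0.5501448  0.27817144 0.21847194] [[0.54955428 0.27723924 0.219     ]]
```

View pics/crop1.png

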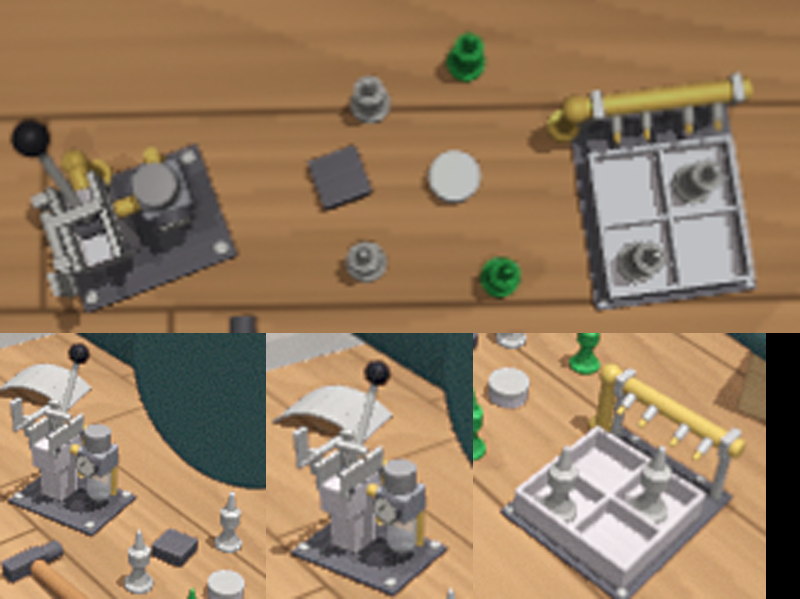

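The crop confirms the two plain grey spikes at top-crop (366,262) near and (370,100) far, with the green ones clearly different. Depth puts them at (0.472,0.023) and (0.629,0.0145) with tips about 93 mm up, as specified. Next are the tray and valve frames, using views rectified at their known heights.

```bash
python3 - <<'E'
from h import *
t=load('top'); s=load('side'); P=cloud(t)
def rect(c,x0,y0,z,w,h,sc):  # x up, y left ; top-left pixel = (x0,y0)
    v,u=np.mgrid[:h,:w]; X=np.c_[(x0-v/sc).ravel(),(y0-u/sc).ravel(),np.full(u.size,z)]
    m=proj(c,X).astype(np.float32).reshape(h,w,2); return cv2.remap(c['image'],m[...,0],m[...,1],cv2.INTER_CUBIC)
A=rect(t,.62,.32,.134,400,500,2000); B=rect(t,.62,-.19,.036,400,500,2000)
for i in range(0,400,100): 
    for M in(A,B): cv2.line(M,(i,0),(i,6),(0,0,255),1); cv2.line(M,(0,i),(6,i),(0,0,255),1)
cv2.imwrite('pics/rect.png',np.hstack([A,B]))
m=((P[...,2]>.028)&(P[...,2]<.044)&(P[...,1]<-.17)&(P[...,1]>-.40)&(P[...,0]>.4)&(P[...,0]<.61)).astype(np.uint8)
k,l,st,ce=cv2.connectedComponentsWithStats(m); i=1+np.argmax(st[1:,4]); v,u=np.where(l==i)
q=onplane(t,np.c_[u,v],.036)[:,:2].astype(np.float32); print('tray',st[i],cv2.minAreaRect(q))
for lo,hi in((.126,.146),(.15,.19)):
    m=(P[...,2]>lo)&(P[...,2]<hi)&(P[...,1]>.1)&(P[...,1]<.35)&(P[...,0]>.35)&(P[...,0]<.65)
    print(lo); print(np.round(P[m]*1000).astype(int).tolist())
for n,uv in dict(near=(0,0)).items(): pass
# ball triangulation by dark blobs
L=[]
for c,b in((t,(135,140,165,170)),(s,(212,124,234,145))):
    g=c['image'][b[1]:b[3],b[0]:b[2]].max(2); m=(g<60).astype(np.uint8)
    k,l,st,ce=cv2.connectedComponentsWithStats(m); i=1+np.argmax(st[1:,4]); x,y,w,h,n=st[i]
    uv=ce[i]+b[:2]; print(st[i],uv); d=(rays(c,uv)@rot(c).T)[0]; L.append((np.array(c['position']),d/np.linalg.norm(d)))
Am=sum(np.eye(3)-np.outer(d,d) for p,d in L); bv=sum((np.eye(3)-np.outer(d,d))@p for p,d in L); X=np.linalg.solve(Am,bv); print('ball',X,[np.linalg.norm(np.cross(X-p,d)) for p,d in L])
E
```

```text
tray [316 155  50  49 392] ((0.5085740089416504, -0.2706192135810852), (0.14133167266845703, 0.1413971483707428), 6.63002872467041)
0.126
[[550, 211, 137], [550, 208, 137], [550, 204, 139], [550, 202, 138], [550, 199, 138], [550, 195, 140], [551, 194, 133], [547, 214, 137], [547, 211, 138], [548, 208, 135], [547, 204, 138], [547, 202, 137], [547, 199, 136], [547, 196, 136], [547, 193, 137], [547, 190, 138], [546, 258, 136], [544, 216, 138], [544, 213, 139], [544, 210, 140], [544, 208, 137], [544, 204, 141], [544, 202, 138], [544, 199, 138], [544, 196, 135], [544, 193, 136], [544, 190, 138], [544, 187, 137], [543, 262, 132], [543, 259, 135], [544, 257, 128], [542, 220, 137], [542, 217, 137], [541, 213, 139], [542, 211, 137], [541, 208, 138], [542, 205, 136], [541, 202, 137], [541, 199, 136], [541, 196, 137], [541, 193, 135], [541, 190, 135], [540, 186, 141], [541, 184, 139], [541, 263, 131], [540, 259, 134], [541, 257, 128], [539, 220, 136], [539, 217, 137], [539, 214, 137], [539, 211, 135], [538, 207, 138], [539, 205, 135], [538, 202, 138], [538, 198, 139], [538, 195, 140], [538, 193
[... 6770 characters left out ...]
83, 178], [446, 280, 181], [446, 277, 181], [446, 276, 175], [447, 275, 166], [447, 275, 158], [443, 280, 179], [443, 277, 179], [443, 275, 177], [444, 274, 171], [445, 274, 160], [445, 273, 153], [440, 279, 182], [440, 276, 182], [441, 276, 175], [441, 273, 172], [442, 274, 162], [442, 273, 155], [438, 280, 179], [438, 277, 181], [438, 274, 182], [438, 273, 174], [438, 272, 167], [439, 272, 158], [435, 276, 182], [435, 274, 180], [435, 273, 173], [436, 272, 168], [436, 272, 158], [436, 271, 151]]
[ 9 11 11 11 97] [148.98969072 156.19587629]
[ 9  0 13  8 43] [228.41860465 126.53488372]
ball [0.56225197 0.27205795 0.24767245] [np.float64(0.009638399098639523), np.float64(0.00963839909863963)]
```

View pics/rect.png

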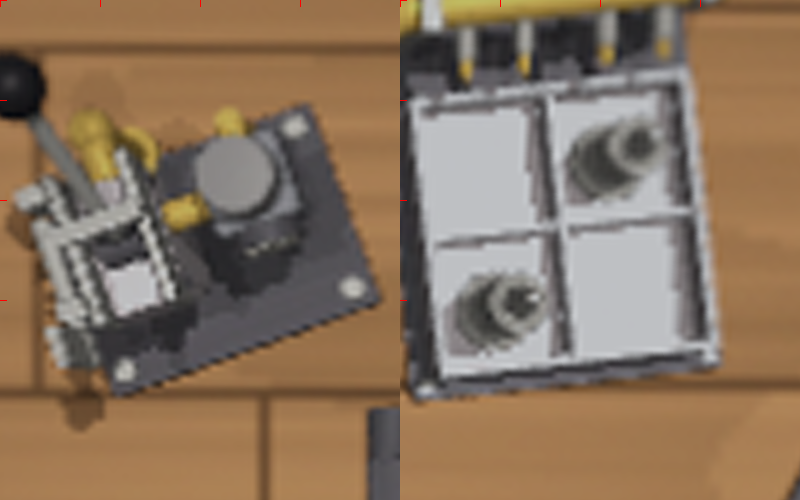

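The rectified crop shows:
- **Tray:** corners at about (410,100), (690,75), (718,362) and (440,372). Its rim measures 141×141 mm, as specified, with the centre near (0.507,-0.271) and yaw about 6.3°. The spikes in cell3 and cell4 are where that predicts.
- **Valve:** the gate-plate tops give origin (0.501,0.267) and yaw 19.6°. This predicts the tab and the ball within 3 mm of where they were measured.

Now I'll load the first spike.

```bash
cat >> h.py <<'E'
def down(deg):
    a=np.deg2rad(deg); y=np.array([np.cos(a),np.sin(a),0]); z=np.array([0,0,-1.]); return R.from_matrix(np.c_[np.cross(y,z),y,z]).as_rotvec()
TR=R.from_euler('z',6.3,degrees=True).as_matrix()[:2,:2]; T0=np.array([.507,-.271])
CELL={1:T0+TR@[-.034,-.034],2:T0+TR@[.034,.034]}
def pick(xy):
    az=np.rad2deg(np.arctan2(xy[1],xy[0])); manip.set_gripper(.07)
    manip.move_pose([*xy,.15],down(az)); manip.move_linear([*xy,.035],.15)
    manip.set_gripper(.02,25); s=manip.state(); print('grip',s['gripper_width'],s['grasp_force'],s['clock'])
    manip.move_linear([*xy,.19],.2)
def place(c):
    xy=CELL[c]; manip.move_pose([*xy,.19],down(-38.7)); manip.move_linear([*xy,.065],.15); manip.move_linear([*xy,.046],.05)
    s=manip.state(); print('down',s['tool_pos'],s['contact_force'])
    manip.set_gripper(.045); manip.dwell(.2); manip.move_linear([*xy,.19],.2); print(manip.state()['clock'])
E
python3 - <<'E'
from h import *
s=load('side'); print(onplane(s,[[247,206.7],[285.5,191.5]],.094))
print(CELL)
for xy,a in(((.472,.023),2.8),((.629,.0145),1.3),(CELL[1],-38.7),(CELL[2],-38.7)): print(inverse_kinematics([*xy,.05],down(a)))
pick((.472,.0228))
c=cap('top'); cv2.imwrite('pics/g1.png',c['image'])
place(2)
E
```

```text
[[0.46633589 0.01837809 0.094     ]
 [0.62047248 0.0089686  0.094     ]]
{1: array([ 0.47693629, -0.30852564]), 2: array([ 0.53706371, -0.23347436])}
[-4.02582948e-03  8.73808258e-02  2.19678725e+00 -4.44089210e-16
  8.57424583e-01 -5.28950485e-02]
[-0.01653809  0.35363766  1.86288009  0.          0.92507491 -0.03922737]
[-6.18036179e-01  2.53061024e-01  1.99798086e+00 -4.44089210e-16
  8.90550771e-01  5.74062417e-02]
[-4.52609911e-01  2.82264308e-01  1.95980854e+00 -4.44089210e-16
  8.99519810e-01  2.22832509e-01]
grip 0.027927672639457054 24.98808255622862 4.7167
down [ 0.53680092 -0.2334084   0.04561362] [-0.62410998  0.49184844 -2.318595  ]
9.75
```

The grip width of 28 mm matches the band. Now the second spike, then a look.

```bash
python3 - <<'E'
from h import *
pick((.629,.0145)); place(1)
manip.move_pose([.45,.0,.35],down(0))
t=cap('top'); s=cap('side')
a=cv2.resize(t['image'][115:215,290:380],(540,600)); b=cv2.resize(s['image'][230:310,270:370],(260,208))
cv2.imwrite('pics/tray1.png',np.hstack([a,np.vstack([b,np.zeros((392,260,3),np.uint8)])]))
P=cloud(t)
for n,xy in CELL.items():
    m=(P[...,2]>.085)&(P[...,2]<.115)&(np.hypot(P[...,0]-xy[0],P[...,1]-xy[1])<.03); print(n,xy,P[m].mean(0),P[m][:,2].max(),m.sum())
E
```

```text
grip 0.027946520656691946 24.997943568669143 12.9583
down [ 0.4766357  -0.30835904  0.04562046] [-0.11692111  0.26511973 -3.10384606]
18.25
1 [ 0.47693629 -0.30852564] [ 0.47812371 -0.30646247  0.09304732] 0.10350637252852946 10
2 [ 0.53706371 -0.23347436] [ 0.53542809 -0.23220536  0.09272562] 0.10517678908652806 15
```

View pics/tray1.png

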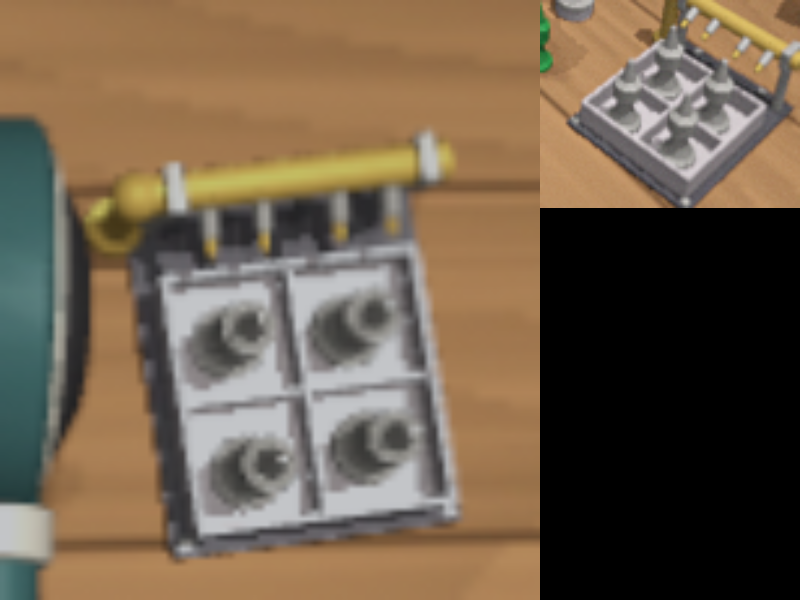

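All four spikes stand upright in their cells, at crop (240,335), (365,320), (265,465) and (390,445), with tips about 104 mm up. Next I'll flip the catch.

```bash
cat >> h.py <<'E'
VY=19.6; VR=R.from_euler('z',VY,degrees=True).as_matrix(); V0=np.array([.501,.267,0])
def V(x,y,z): return V0+VR@np.array([x,y,z])
def st(n):
    s=manip.state(); print(n,'valve pos',np.round(VR.T@(s['tool_pos']-V0),4),'F',np.round(VR.T@s['contact_force'],1),'t',round(s['clock'],2)); return s
E
python3 - <<'E'
from h import *
manip.set_gripper(0)
o=down(VY+90)
for cand in (VY+90,VY-90):
    print(cand,inverse_kinematics(V(-.05,-.005,.3),down(cand)),inverse_kinematics(V(-.062,0,.2),down(cand)))
manip.move_pose(V(-.05,-.005,.30),o); manip.move_linear(V(-.05,-.005,.162),.15); st('start')
for y,z in((.015,.161),(.035,.158),(.05,.151),(.057,.145)):
    manip.move_linear(V(-.05,y,z),.06); st((y,z))
manip.move_linear(V(-.05,.062,.25),.15)
manip.move_linear(V(-.15,.0,.30),.2)
t=cap('top'); s=cap('side')
a=cv2.resize(t['image'][130:220,135:225],(400,400)); b=cv2.resize(s['image'][120:210,175:265],(400,400))
cv2.imwrite('pics/catch1.png',np.hstack([a,b]))
E
```

```text
109.6 [ 0.4461623  -0.07021991  1.85619557  0.          1.355617   -1.46671856] [ 0.45846174 -0.02822704  2.00198879  0.          1.1678309  -1.45441912]
-70.4 [ 4.46162300e-01 -7.02199128e-02  1.85619557e+00 -4.44089210e-16
  1.35561700e+00  1.67487409e+00] [ 4.58461743e-01 -2.82270373e-02  2.00198879e+00 -4.44089210e-16
  1.16783090e+00  1.68717354e+00]
start valve pos [-0.0492 -0.005   0.1631] F [ 0.4 -0.7  0.9] t 22.77
(0.015, 0.161) valve pos [-0.05    0.0156  0.1611] F [-1.  -0.3 -0.2] t 23.25
(0.035, 0.158) valve pos [-0.0501  0.0358  0.1578] F [-0.6  0.1  0.1] t 23.73
(0.05, 0.151) valve pos [-0.0502  0.0506  0.1507] F [ 1.1 -0.2 -0.4] t 24.16
(0.057, 0.145) valve pos [-0.0504  0.0573  0.1445] F [-0.2 -0.2 -0.6] t 24.46
```

View pics/catch1.png

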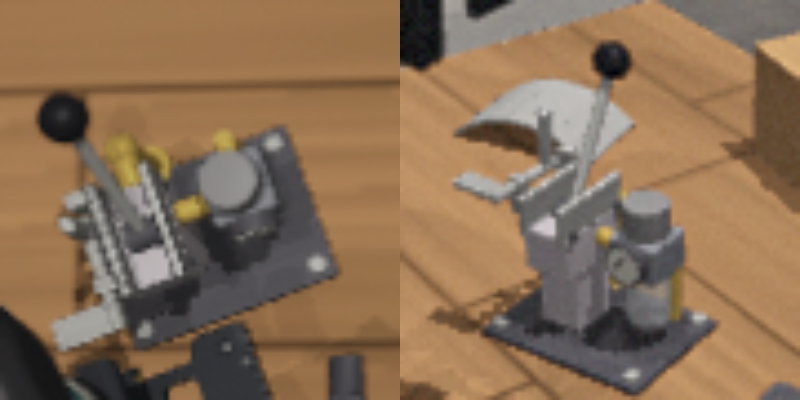

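The tab now lies flat at left-crop (90,325), the bar stands upright at right-crop (545,135), and the lever is still shut. I'll check the bar's height for clearance, then grip the ball and pull.

```bash
python3 - <<'E'
from h import *
for n in('top','side'):
    p=(cloud(load(n)).reshape(-1,3)-V0)@VR; m=(abs(p[:,1]-.03)<.02)&(p[:,2]>.15)&(p[:,2]<.26)&(p[:,0]>-.04)&(p[:,0]<.035); q=p[m]
    print(n,len(q),q.min(0),q.max(0),np.percentile(q,95,0)) if len(q) else print(n,0)
    m=(abs(p[:,0]+.05)<.012)&(p[:,1]>.045)&(p[:,1]<.075)&(p[:,2]>.12)&(p[:,2]<.2); print('tab z',np.nanmedian(p[m],0))
o=down(VY+90)
def ball(a,dz=-.016):
    t=.5-a; return V(.13*np.sin(t),0,.105+.13*np.cos(t)+dz)
manip.set_gripper(.06)
b=ball(0); 
manip.move_linear(V(-.1,0,.33),.2); manip.move_pose([b[0],b[1],.31],o); manip.move_linear(b,.15); st('at ball')
manip.set_gripper(.02,30); s=st('grip'); print(s['gripper_width'],s['grasp_force'])
E
```

```text
top 25 [-0.03255163  0.02229762  0.1502046 ] [0.01259492 0.03170982 0.19178939] [0.0102149  0.02989873 0.1905481 ]
tab z [-0.05097864  0.05577799  0.14323722]
side 32 [-0.00300138  0.02183235  0.15037342] [0.01019057 0.03338693 0.18862788] [0.0082187  0.03075911 0.18699671]
tab z [-0.05323675  0.05702671  0.14098388]
at ball valve pos [6.290e-02 1.000e-04 2.045e-01] F [-0.2  0.4 -0.4] t 29.18
grip valve pos [0.0627 0.0004 0.2036] F [0.  1.5 1.3] t 29.74
0.03033744316263578 30.001228004693985
```

```bash
python3 - <<'E'
from h import *
def ball(a,dz=-.016):
    t=.5-a; return V(.13*np.sin(t),0,.105+.13*np.cos(t)+dz)
for a in(.12,.25,.4,.55,.7,.85,.95,1.0): manip.move_linear(ball(a),.08); s=st(a)
print(s['gripper_width'],s['grasp_force'])
for a in(1.02,1.04,1.06):
    if -(VR.T@s['contact_force'])[0]<-25 or (VR.T@s['contact_force'])[0]>22: break
    manip.move_linear(ball(a),.05); s=st(a)
manip.dwell(.5); s=st('hold')
t=cap('top'); s=cap('side')
a=cv2.resize(t['image'][110:230,130:380],(800,384)); b=cv2.resize(s['image'][110:310,165:415],(270,216))
cv2.imwrite('pics/end.png',np.vstack([a,np.hstack([b,np.zeros((216,530,3),np.uint8)])]))
E
```

```text
0.12 valve pos [0.0492 0.0003 0.2101] F [ 4.8  2.6 -1.3] t 30.08
0.25 valve pos [3.330e-02 2.000e-04 2.152e-01] F [ 5.3  3.2 -1.2] t 30.44
0.4 valve pos [1.440e-02 1.000e-04 2.187e-01] F [ 6.4  2.4 -2. ] t 30.83
0.55 valve pos [-0.0046  0.      0.2195] F [6.9 1.5 0.1] t 31.23
0.7 valve pos [-2.330e-02 -1.000e-04  2.177e-01] F [ 7.9  1.4 -0.1] t 31.62
0.85 valve pos [-4.130e-02 -2.000e-04  2.133e-01] F [7.5 0.6 3.2] t 32.01
0.95 valve pos [-0.0529 -0.0003  0.209 ] F [7.3 0.7 6. ] t 32.32
1.0 valve pos [-0.0584 -0.0003  0.2065] F [6.4 0.7 6.9] t 32.57
0.03010836855684478 30.033452734351158
1.02 valve pos [-0.0605 -0.0003  0.2054] F [6.3 0.2 8.9] t 32.82
1.04 valve pos [-0.0627 -0.0003  0.2043] F [ 5.3 -0.3  9.7] t 33.07
1.06 valve pos [-0.0649 -0.0003  0.2031] F [ 5.1  0.6 10.7] t 33.32
hold valve pos [-0.0648 -0.0003  0.2031] F [ 4.9 -0.9 10. ] t 33.82
```

View pics/end.png

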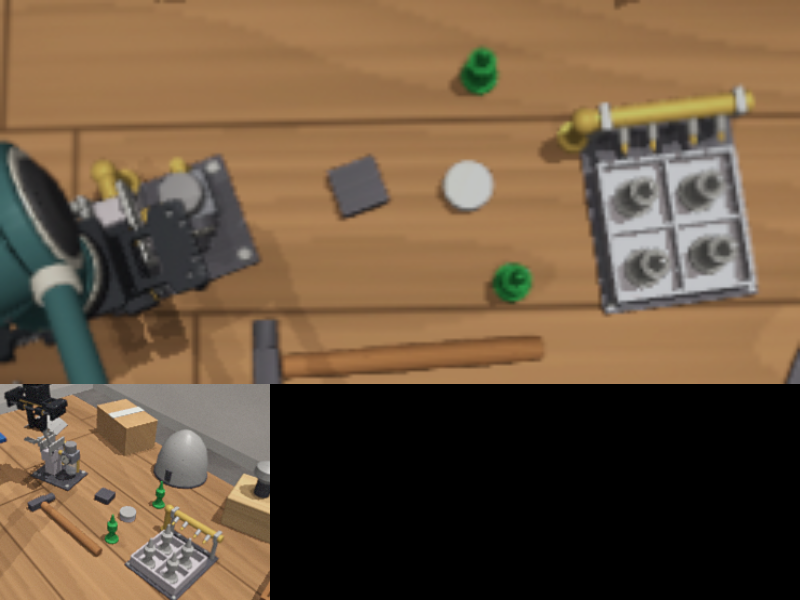

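All four spikes still stand and the bystanders haven't moved. The force along the lever's travel is about 9.3 N, close to the spring value at the stop, but there's no clear stop reaction yet. I'll push gently further until the stop shows in the force.

```bash
python3 - <<'E'
from h import *
for a in(1.07,1.08,1.1,1.12,1.14,1.16,1.18,1.2):
    t=.5-a; manip.move_linear(V(.13*np.sin(t),0,.105+.13*np.cos(t)-.010),.04); manip.dwell(.15); s=st(a)
    F=VR.T@s['contact_force']; ft=F[0]*np.cos(t)-F[2]*np.sin(t); print('  tangential',ft)
    if ft>18: break
s=cap('side'); cv2.imwrite('pics/end2.png',cv2.resize(s['image'][95:205,165:275],(600,600),interpolation=cv2.INTER_CUBIC))
E
```

```text
1.07 valve pos [-0.0661 -0.0004  0.2039] F [ 17.3   1.3 -11.4] t 34.35
  tangential 8.386272115705577
1.08 valve pos [-0.0672 -0.0004  0.2033] F [ 15.9   0.7 -10.5] t 34.75
  tangential 7.564176379732667
1.1 valve pos [-0.0688 -0.0004  0.2024] F [17.   1.7 -9.3] t 35.15
  tangential 8.746007595699425
1.12 valve pos [-0.069  -0.0004  0.2022] F [20.   0.2 -8.1] t 35.55
  tangential 11.626906668097497
1.14 valve pos [-0.0691 -0.0003  0.2021] F [23.5  0.9 -6.5] t 35.95
  tangential 14.978968666936169
1.16 valve pos [-0.0692 -0.0003  0.202 ] F [25.8 -0.  -4.4] t 36.35
  tangential 17.701070837016168
1.18 valve pos [-0.0693 -0.0003  0.2019] F [28.5 -0.5 -1.5] t 36.75
  tangential 21.21203171322463
```

View pics/end2.png

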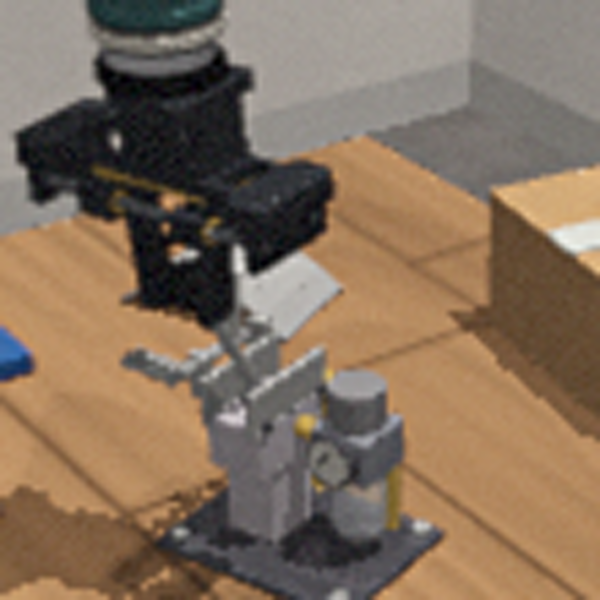

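The tool stalled at valve x -69 mm while the force rose to about 21 N, so the lever is on its stop. In the picture the lever leans to the front, held at (200,310). The tab is still flat at (160,365) and the bar upright at (240,270). Handing in.

```bash
python3 -c "
from h import *
print(order.close_job())"
```

```text
the job is handed in; nothing more can be done
None
```

I handed the job in at about 37 s with both loose spikes loaded and let go, all four standing in their cells, the catch flipped clear, and the gripper holding the lever against its open stop; no verdict came back.

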